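# Ready the test box for its next module

## Robot

A 7-joint arm with a two-finger parallel gripper is mounted at the origin on a cart in front of the work surface, level with it; the furniture and walls round the work are solid. World frame = base frame: x ahead of the robot, y to its left, z up, the work surface at z = 0. Lengths are in m, angles in rad, forces in N, time in s.
With the tool pointing down it reaches from about 0.425 to 0.875 m from the base axis. Payload 4.7 kg.
Tool frame: the origin (TCP) lies on the centre line of the jaws, within the pads' length; the fingertips stand ahead of it and the grasp point (between the pads) lies 8 mm behind it (ctrl.finger_overhang is the x of the fingertips in the tool frame, in m); x points along the fingers, z is the direction in which the jaws open and shut, and the axes are right-handed (so a half turn about x gives the same grasp; the last joint's range is limited). The gripper opens to 87 mm and grips with 3 to 60 N. Pads are 19 mm wide; open, the fingers measure 117 mm over their backs; the gripper's body (75 mm by 190 mm) begins 51 mm behind the grasp point.
Start: joints at [1.217, 0.321, -0.07, 1.45, 0.023, 1.371, -0.057], TCP at [0.234, -0.607, 0.234] pointing down, gripper open.
Joint ranges: [-2.86, 2.86], [-0.3, 2.09], [-1.38, 1.24], [0.06, 2.45], [-1.56, 4.7], [0.09, 2.05], [-2.69, 2.69]. Speed limits (rad/s): [2.57, 2.57, 3.14, 3.14, 3.14, 3.14, 3.14].

## Interface

Orientations are given as a rotation vector (axis times angle).
In Python, from bench import readout, viewer, job, nets, ctrl gives the robot as it stands.
- The arm moves only by the shell command python3 -m creep 'ROWS' [FORCE]. ROWS is JSON, a list of rows, each an object with "linear": the shift along the tool's x, y, z in m, a list of three; "twist": the turn, a rotation vector about the tool's x, y, z in degrees, a list of three; "fingers": the gripper's target within -1 to 1 (shut at 1, half-way at 0, fully open at -1). A call has 1 to 8 rows; each row is the pose to reach, as a shift and turn from the pose commanded when the call began, along the tool's axes at that moment; what a row does not reach only later rows make up. A row lasts 1/12 s, in which the tool goes at most 41.7 mm and 7.16 degrees, less where a joint would pass 70% of its speed; a pose out of reach is approached as far as the arm can. A call with a gripper value outside its range is refused whole. The fingers move at their own pace and stop on an object; FORCE is the grip in N (left out, the last holds). Time passes only in rows, so rows that repeat a pose let the fingers close. It gives the time, the measured TCP pose, the force and the opening at its end, in the units of the state.
- readout.get_state(): the state, without advancing time (a new reading comes with each control period).
- viewer.get_image(name): name is "scene" or "top"; returns (picture, depth): 420x560x3 uint8, red, green, blue; 420x560 float32, m along the optical axis (not along the pixel's ray), 0 where there is no reading.
- viewer.camera_params(name): a dict with "K" (3x3 intrinsics, pixels), "k1" (the pictures are not rectified: a ray, as slopes to the right and down, at radius r is drawn at 1 + k1 r^2 times it, then the intrinsics apply), "cam_to_world" (4x4, takes a point from camera to world coordinates). Camera axes: x right, y down, z forward; pixel columns grow to the right and rows downward; lengths in m; the calibration is good to about 2 mm. A picture is of the moment at which its call begins. camera_params takes no time and is no camera call.
- job.close_job(): hands the job in, once; it reports no verdict.
Trained networks look in the newest picture that a camera, given by its name, has taken for a name from the list of things; names that differ only in an ending like _2 or _b are one class to them, and where a whole thing is asked for, a point or a joint stands for the part that bears it (a point fixed in the world has none). Each returns a list of dicts, best first, with "conf" (0 to 1); they miss things now and then, are a little off and sometimes report something else, mostly with a low value. They report only what shows in the picture. A call takes as long as a camera call.
- nets.boxes_of(camera, label): "centre" ([x, y, z] in m, in world coordinates, good to about 4 mm: the middle of the surface that is visible of it).
- nets.place_of(camera, label): "centre" ([x, y, z] in m, in world coordinates, good to about 4 mm: a listed point, or the origin of a listed thing).
The state is a dict: "time": time; "joint_positions": joint angles; "qd": joint speeds; "joint_torque": joint torques, N m; "position": TCP position; "tool_rot": TCP orientation; "ft_force": force on the tool from outside, world axes, zero at the start; "torque": the same for the moment, N m; "grip_width": opening from 0.0 (shut) to 1.0 (fully open).
Only numpy, scipy, OpenCV 4.12 (cv2) and the standard library are available. Lean on these libraries where they do the work, as an engineer would, in place of code of your own. Each camera call takes 0.05 s, during which the arm holds its last target.

## Task

Get the test box ready to be loaded: first lay the flat metal-covered module along the top of the narrow raised rail, centred and in line with it, and let go of it. Then tug the cover of the test box up by its bar, before touching its catch, to feel whether it is caught; if it is, free it by sliding the catch knob outward, away from the cover. Open the cover at least half-way (45 degrees or more) and finish while still holding it open there, because it falls shut by itself; leave the other things on the bench where they are.

Things in the scene. Friction and masses are not known exactly. Their poses are not given: they have to be found in the camera images.
- module_center (a point): Centre of the module (9 mm above its underside): a flat closed block with a notched bare-metal cover on a black base, 89 mm long (its x axis) x 61 mm wide (y axis) x 18 mm high, 0.16 kg, lying flat on the bench. Grip it across the 61 mm width.
- rail_top (a point): Centre of the top face of the fixed raised rail: a metal strip 110 mm long (its x axis) and 30 mm wide (y axis), top 60 mm above the bench, on a thin upright web over a 120 x 80 x 8 mm foot plate. The module is to lie on it with the long sides of both parallel (either way round); it overhangs the rail by 15 mm on each long side.
- tester: The fixed test box: a grey metal tray 170 mm (x) x 180 mm (y) x 80 mm high under a bare-metal cover, with a dark catch housing (80 x 85 mm, 60 mm high) on its -y side, on the right as seen from the robot. Origin: centre of the underside of the tray; its x axis points away from the front (the side with the cover's bar), z up.
- cover (a joint): Angle of the cover, rad: 0 shut, grows as its front rises, stop at 1.3. It weighs 0.35 kg and falls shut from any angle when let go. A hidden hook below it may or may not have caught it (this cannot be seen): if caught it rises only about 0.04 rad (9 mm at the bar) and then resists firmly; if free it keeps rising with about 2 N at the bar.
- cover_bar (a point): Middle of the cover's bar handle: a round steel bar 10 mm in diameter and 90 mm long, parallel to the tester's y axis, 48 mm in front of the edge of the cover, 84 mm above the bench when shut. It can be pinched from above and may turn between the fingers as the cover swings.
- cover_hinge (a point): Middle of the cover's hinge line, at the far upper edge of the test box; the hinge line is parallel to the tester's y axis and 220 mm from the bar. Its axes are those of the tester.
- catch (a joint): Travel of the catch slide, m: 0 at home, 0.020 fully outward (toward the tester's -y). It takes about 2 N to move, stays where it is left, and at 0.012 or more surely frees the cover. It is at home at the start whether or not the cover is caught. It drags harder while the cover is being pulled against the hook, so let the cover down first.
- catch_knob (a point): Centre of the catch knob on top of the catch housing: an upright ribbed black block 14 mm (tester's x) x 30 mm (tester's y) x 32 mm high, centre 77 mm above the bench. It can be pinched across its 14 mm width from above and drawn along the tester's -y; the housing's top is 16 mm below its centre.
- driver: Bystander, the air screwdriver: to be left where it is.
- roll_tape: Bystander, the roll of black tape: to be left where it is.
- pot: Bystander, the black rubber pot: to be left where it is.
- spool: Bystander, the solder spool: to be left where it is.

How it is judged:
By the outcome, as a careful person would: the job done as asked, in the order asked, and still so for the second after the job is handed in, while the arm keeps its last pose, push and grip.
It also fails if it takes over 64 s, if anything falls off the work surface, if the arm or the gripper's body presses on something with over 40 N, if the wrist force passes 120 N, or if a joint passes its speed limit or range.

## Working session

There is one attempt and no reset: what is moved stays moved. The work goes in short steps, Python scripts to look and compute and a shell command to move; the robot and the scene stay as the last step left them, time stands still between calls to the robot, and variables do not carry over. Pictures are saved under pics/ and viewed, and the job is handed in when it is done.

```bash
ls; mkdir -p pics
cat > h.py <<'E'
import numpy as np, cv2, json
from scipy.spatial.transform import Rotation as R
from bench import readout, viewer, job, nets, ctrl
def shot(cam,fn):
    im,d=viewer.get_image(cam); cv2.imwrite('pics/'+fn,im[:,:,::-1].copy()); np.save('pics/'+cam+'_d.npy',d); return im,d
def pts(cam,d):
    p=viewer.camera_params(cam);K=np.array(p['K']);k1=p['k1'];T=np.array(p['cam_to_world'])
    h,w=d.shape;u,v=np.meshgrid(np.arange(w),np.arange(h))
    x=(u-K[0,2])/K[0,0];y=(v-K[1,2])/K[1,1]
    xr,yr=x.copy(),y.copy()
    for _ in range(10):
        s=1+k1*(xr**2+yr**2);xr=x/s;yr=y/s
    P=np.stack([xr*d,yr*d,d],-1)
    W=P@T[:3,:3].T+T[:3,3]; W[d==0]=np.nan
    return W
def tool():
    s=readout.get_state(); return np.array(s['position']),R.from_rotvec(s['tool_rot'])
E
python3 - <<'E'
from h import *
for c in ['scene','top']:
    shot(c,c+'0.png')
    for l in ['module_center','rail_top','tester','cover_bar','cover_hinge','catch_knob','driver','roll_tape','pot','spool']:
        r=nets.place_of(c,l); print(c,l,[(np.round(q['centre'],3).tolist(),round(q['conf'],2)) for q in r[:2]])
s=readout.get_state();print(s,ctrl.finger_overhang);p,r=tool();print(r.as_matrix().round(3))
E
```

```text
pics
scene module_center [([0.411, 0.244, 0.008], 0.94)]
scene rail_top [([0.597, 0.194, 0.057], 0.77)]
scene tester [([0.597, -0.036, -0.003], 0.76)]
scene cover_bar [([0.466, -0.053, 0.081], 0.73)]
scene cover_hinge [([0.678, -0.033, 0.082], 0.94), ([0.596, -0.039, -0.002], 0.72)]
scene catch_knob [([0.546, -0.169, 0.074], 0.54)]
scene driver [([0.37, -0.079, 0.0], 0.92), ([0.782, 0.068, 0.002], 0.33)]
scene roll_tape [([0.458, 0.075, -0.002], 0.8)]
scene pot [([0.349, -0.272, 0.001], 0.68)]
scene spool [([0.784, 0.07, 0.007], 0.86)]
top module_center [([0.413, 0.242, 0.009], 0.95)]
top rail_top [([0.598, 0.198, 0.06], 0.95), ([0.68, -0.032, 0.083], 0.47)]
top tester [([0.595, -0.04, -0.003], 0.6)]
top cover_bar [([0.461, -0.05, 0.081], 0.89), ([0.416, 0.241, 0.007], 0.51)]
top cover_hinge [([0.68, -0.031, 0.085], 0.81)]
top catch_knob [([0.551, -0.169, 0.076], 0.56), ([0.352, -0.273, 0.003], 0.16)]
top driver [([0.368, -0.078, 0.003], 0.58)]
top roll_tape [([0.46, 0.075, 0.002], 0.74)]
top pot [([0.35, -0.271, -0.001], 0.55)]
top spool [([0.781, 0.071, 0.003], 0.7)]
{'time': 1.1, 'joint_positions': array([ 1.21709742,  0.32100309, -0.07009839,  1.45052373,  0.02258828,
        1.37077939, -0.05689978]), 'qd': array([-1.67363463e-03,  1.57846839e-03,  4.73150589e-05,  1.80211173e-04,
        1.31184362e-04, -9.03362937e-04,  9.16944927e-04]), 'joint_torque': array([-4.08571941e-05, -4.91112471e+01, -4.03402532e-01, -3.12768495e+01,
       -6.38185255e-02,  3.37915798e-02,  6.68865837e-06]), 'position': array([ 0.23370107, -0.6065504 ,  0.23357257]), 'tool_rot': array([ 0.93406571,  1.36101019, -0.93417925]), 'ft_force': array([-0.63126382,  0.90035334, -0.2072451 ]), 'torque': array([-0.03134357, -0.03802549, -0.04652092]), 'grip_width': 1.0024916798268697} 0.011
[[-0.     0.933  0.36 ]
 [-0.     0.36  -0.933]
 [-1.    -0.     0.   ]]
```

View pics/scene0.png

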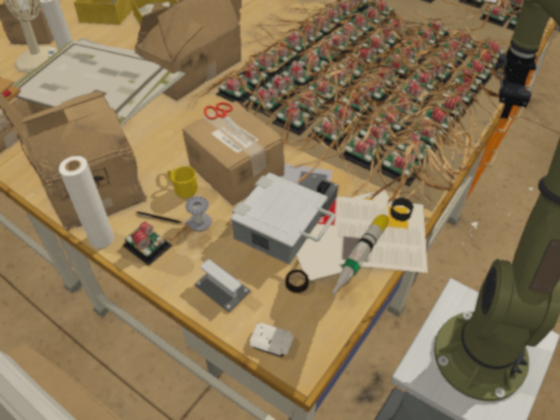

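View pics/top0.png

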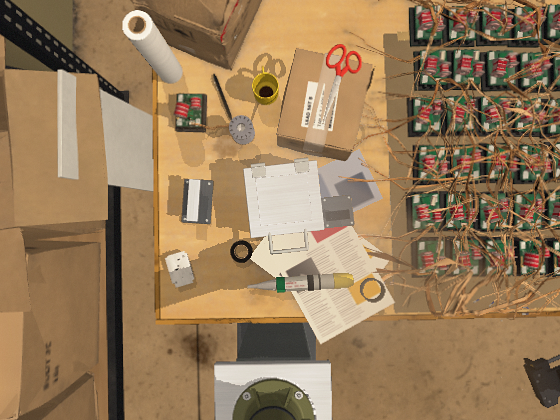

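Run:
```python
from h import *
d=np.load('pics/top_d.npy');W=pts('top',d)
def rect(c,rad,z0,z1,n):
    m=(np.hypot(W[...,0]-c[0],W[...,1]-c[1])<rad)&(W[...,2]>z0)&(W[...,2]<z1)
    k,lab,st,ce=cv2.connectedComponentsWithStats(m.astype(np.uint8))
    i=1+np.argmax(st[1:,4]); m=lab==i
    P=W[m]; (cx,cy),(w,h),a=cv2.minAreaRect((P[:,:2]*1000).astype(np.float32))
    print(n,m.sum(),'c',cx,cy,'wh',w,h,'ang',a,'z',np.median(P[:,2]),P[:,:2].mean(0))
rect((.412,.243),.075,.010,.03,'module')
rect((.598,.197),.075,.045,.075,'rail')
rect((.597,-.037),.16,.072,.084+.01,'cover')
rect((.463,-.051),.07,.07,.1,'bar')
rect((.549,-.169),.035,.080,.11,'knob')
print('base z',np.nanmedian(W[...,2]))
```

```text
module 724 c 414.5930480957031 243.52249145507812 wh 89.14445495605469 62.05905532836914 ang 15.052815437316895 z 0.016878925307731274 [0.4149415  0.24333752]
rail 493 c 597.3657836914062 195.13351440429688 wh 30.794532775878906 109.65847778320312 ang 85.4482650756836 z 0.05901142985941443 [0.5973357  0.19452142]
cover 5579 c 574.714599609375 -41.96562194824219 wh 234.04689025878906 188.41964721679688 ang 5.032406806945801 z 0.08787520594537335 [ 0.58893255 -0.04053302]
bar 616 c 495.05364990234375 -47.3176383972168 wh 74.37478637695312 108.69829559326172 ang 4.843297958374023 z 0.08709651973323185 [ 0.4973981  -0.04825058]
knob 69 c 548.7077026367188 -166.5859832763672 wh 14.011406898498535 29.872976303100586 ang 5.8956098556518555 z 0.09063826986009094 [ 0.54861244 -0.16565724]
base z -0.0012611727391060867
```

Top view: the module is at about px (178,267), the rail at (198,200), the tester at (285,198) and the knob on its right at (338,210). The depth fits agree with the networks. I'll move around the base to the module.

```bash
cat >> h.py <<'E'
def go(x,y,z,psi,pitch=0):
    p,r=tool(); a=np.radians(psi)
    zx=np.array([np.cos(a),np.sin(a),0]); X=np.array([0,0,-1.]); Y=np.cross(zx,X)
    Rt=R.from_matrix(np.stack([X,Y,zx],1))
    if pitch: Rt=R.from_rotvec(zx*np.radians(pitch))*Rt
    print('lin',np.round(r.inv().apply(np.array([x,y,z])-p),4).tolist(),'tw',np.round(np.degrees((r.inv()*Rt).as_rotvec()),2).tolist())
E
python3 - <<'E'
from h import *
go(.50,-.35,.234,-74.95); go(.60,-.1,.234,-74.95); go(.52,.15,.2,-74.95);go(.4146,.2435,.12,-74.95)
E
```

```text
lin [-0.0004, 0.3407, -0.1436] tw [6.02, 0.0, 0.0]
lin [-0.0005, 0.5239, -0.341] tw [6.02, 0.0, 0.0]
lin [0.0335, 0.5392, -0.603] tw [6.02, 0.0, 0.0]
lin [0.1135, 0.4745, -0.7282] tw [6.02, 0.0, 0.0]
```

```bash
python3 -m creep '[{"linear":[0,0.34,-0.144],"twist":[6,0,0],"fingers":-1},{"linear":[0,0.34,-0.144],"twist":[6,0,0],"fingers":-1},{"linear":[0,0.34,-0.144],"twist":[6,0,0],"fingers":-1},{"linear":[0,0.34,-0.144],"twist":[6,0,0],"fingers":-1},{"linear":[0,0.34,-0.144],"twist":[6,0,0],"fingers":-1},{"linear":[0,0.34,-0.144],"twist":[6,0,0],"fingers":-1},{"linear":[0,0.34,-0.144],"twist":[6,0,0],"fingers":-1},{"linear":[0,0.34,-0.144],"twist":[6,0,0],"fingers":-1}]' 30
python3 - <<'E'
from h import *
go(.50,-.35,.234,-74.95); go(.60,-.1,.234,-74.95); go(.52,.15,.2,-74.95);go(.4146,.2435,.12,-74.95)
E
```

```text
time: 1.77
position: [0.4746, -0.3733, 0.2339]
tool_rot: [1.013, 1.321, -1.013]
ft_force: [0.7, -1.0, 0.1]
grip_width: 0.999
lin [-0.0001, 0.0306, -0.0159] tw [0.01, 0.05, -0.02]
lin [-0.0002, 0.1922, -0.2313] tw [0.01, 0.05, -0.02]
lin [0.0336, 0.1799, -0.4936] tw [0.01, 0.05, -0.02]
lin [0.1135, 0.1024, -0.6113] tw [0.01, 0.05, -0.02]
```

```bash
python3 -m creep '[{"linear":[0,0.19,-0.24],"twist":[0,0,0],"fingers":-1},{"linear":[0,0.19,-0.24],"twist":[0,0,0],"fingers":-1},{"linear":[0,0.19,-0.24],"twist":[0,0,0],"fingers":-1},{"linear":[0,0.19,-0.24],"twist":[0,0,0],"fingers":-1},{"linear":[0,0.19,-0.24],"twist":[0,0,0],"fingers":-1},{"linear":[0,0.19,-0.24],"twist":[0,0,0],"fingers":-1},{"linear":[0,0.19,-0.24],"twist":[0,0,0],"fingers":-1},{"linear":[0,0.19,-0.24],"twist":[0,0,0],"fingers":-1}]'
python3 - <<'E'
from h import *
go(.50,.2,.2,-74.95);go(.4146,.2435,.12,-74.95)
E
```

```text
time: 2.43
position: [0.5963, -0.085, 0.234]
tool_rot: [1.01, 1.327, -1.003]
ft_force: [-0.9, 1.0, 0.2]
grip_width: 1.0
lin [0.035, -0.0162, -0.3003] tw [0.54, -0.2, -0.17]
lin [0.1151, -0.087, -0.3649] tw [0.54, -0.2, -0.17]
```

```bash
python3 -m creep '[{"linear":[0.035,-0.016,-0.3],"twist":[0,0,0],"fingers":-1},{"linear":[0.035,-0.016,-0.3],"twist":[0,0,0],"fingers":-1},{"linear":[0.035,-0.016,-0.3],"twist":[0,0,0],"fingers":-1},{"linear":[0.035,-0.016,-0.3],"twist":[0,0,0],"fingers":-1},{"linear":[0.035,-0.016,-0.3],"twist":[0,0,0],"fingers":-1},{"linear":[0.035,-0.016,-0.3],"twist":[0,0,0],"fingers":-1},{"linear":[0.035,-0.016,-0.3],"twist":[0,0,0],"fingers":-1},{"linear":[0.035,-0.016,-0.3],"twist":[0,0,0],"fingers":-1}]'
python3 - <<'E'
from h import *
go(.4146,.2435,.08,-74.95);go(.4146,.2435,.014,-74.95)
E
```

```text
time: 3.1
position: [0.4971, 0.1997, 0.1985]
tool_rot: [1.008, 1.329, -1.005]
ft_force: [-0.0, 1.6, -0.2]
grip_width: 0.998
lin [0.1188, -0.0676, -0.064] tw [0.59, -0.2, 0.01]
lin [0.1848, -0.0676, -0.0638] tw [0.59, -0.2, 0.01]
```

```bash
python3 -m creep '[{"linear":[0.119,-0.068,-0.064],"twist":[0.5,0,0],"fingers":-1},{"linear":[0.119,-0.068,-0.064],"twist":[0.5,0,0],"fingers":-1},{"linear":[0.119,-0.068,-0.064],"twist":[0.5,0,0],"fingers":-1},{"linear":[0.119,-0.068,-0.064],"twist":[0.5,0,0],"fingers":-1},{"linear":[0.119,-0.068,-0.064],"twist":[0.5,0,0],"fingers":-1},{"linear":[0.119,-0.068,-0.064],"twist":[0.5,0,0],"fingers":-1}]'
python3 - <<'E'
from h import *
go(.4146,.2435,.014,-74.95)
shot('scene','s1.png')
E
```

```text
time: 3.6
position: [0.4179, 0.2358, 0.0791]
tool_rot: [1.017, 1.32, -1.02]
ft_force: [0.9, -0.3, 0.2]
grip_width: 0.997
lin [0.0651, -0.0012, -0.0084] tw [-0.37, 0.03, 0.08]
```

View pics/s1.png

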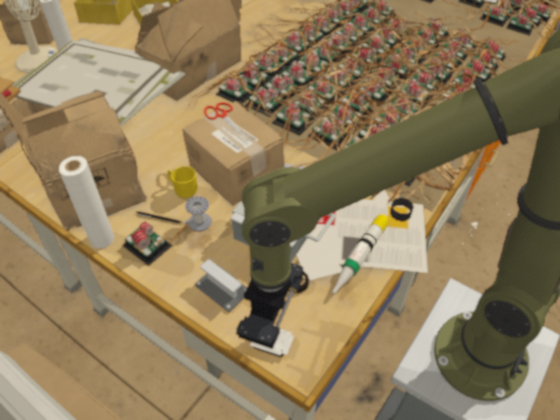

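The gripper is above the module at about px (268,330). It is still 8 mm short in y, so I'll correct that and then descend.

```bash
python3 -m creep '[{"linear":[0,0,-0.001],"twist":[0,0,0],"fingers":-1},{"linear":[0,0,-0.001],"twist":[0,0,0],"fingers":-1},{"linear":[0,0,-0.001],"twist":[0,0,0],"fingers":-1}]'
python3 - <<'E'
from h import *
go(.4146,.2435,.014,-74.95)
E
```

```text
time: 3.9
position: [0.4201, 0.2368, 0.0808]
tool_rot: [1.023, 1.317, -1.019]
ft_force: [0.3, -0.6, 0.0]
grip_width: 0.997
lin [0.0667, -0.0038, -0.0078] tw [-0.57, -0.02, -0.14]
```

```bash
python3 -m creep '[{"linear":[0.01,-0.004,-0.008],"twist":[-0.5,0,0],"fingers":-1},{"linear":[0.03,-0.004,-0.008],"twist":[-0.5,0,0],"fingers":-1},{"linear":[0.05,-0.004,-0.008],"twist":[-0.5,0,0],"fingers":-1},{"linear":[0.066,-0.004,-0.008],"twist":[-0.5,0,0],"fingers":-1},{"linear":[0.066,-0.004,-0.008],"twist":[-0.5,0,0],"fingers":-1},{"linear":[0.066,-0.004,-0.008],"twist":[-0.5,0,0],"fingers":-1}]'
python3 - <<'E'
from h import *
go(.4146,.2435,.014,-74.95)
E
```

```text
time: 4.4
position: [0.4121, 0.2441, 0.0129]
tool_rot: [1.013, 1.323, -1.013]
ft_force: [-0.5, 0.2, 0.2]
grip_width: 1.004
lin [-0.0012, 0.0023, 0.0013] tw [0.06, -0.03, 0.05]
```

```bash
python3 -m creep '[{"linear":[-0.001,0.002,0.001],"twist":[0,0,0],"fingers":-1},{"linear":[-0.001,0.002,0.001],"twist":[0,0,0],"fingers":1},{"linear":[-0.001,0.002,0.001],"twist":[0,0,0],"fingers":1},{"linear":[-0.001,0.002,0.001],"twist":[0,0,0],"fingers":1},{"linear":[-0.001,0.002,0.001],"twist":[0,0,0],"fingers":1},{"linear":[-0.001,0.002,0.001],"twist":[0,0,0],"fingers":1},{"linear":[-0.001,0.002,0.001],"twist":[0,0,0],"fingers":1}]' 30
python3 - <<'E'
from h import *
go(.4146,.2435,.12,-74.95);go(.5973,.195,.12,-94.55)
E
```

```text
time: 4.98
position: [0.4147, 0.2431, 0.0146]
tool_rot: [1.013, 1.322, -1.013]
ft_force: [-1.1, -1.0, 0.1]
grip_width: 0.682
lin [-0.1054, 0.0, -0.0004] tw [0.02, 0.01, -0.01]
lin [-0.1054, 0.1638, 0.094] tw [19.62, 0.01, -0.01]
```

```bash
python3 -m creep '[{"linear":[-0.03,0,0],"twist":[0,0,0],"fingers":1},{"linear":[-0.07,0,0],"twist":[0,0,0],"fingers":1},{"linear":[-0.105,0.02,0.01],"twist":[4,0,0],"fingers":1},{"linear":[-0.105,0.05,0.03],"twist":[9,0,0],"fingers":1},{"linear":[-0.105,0.085,0.05],"twist":[14,0,0],"fingers":1},{"linear":[-0.105,0.12,0.07],"twist":[19.6,0,0],"fingers":1},{"linear":[-0.105,0.164,0.094],"twist":[19.6,0,0],"fingers":1},{"linear":[-0.105,0.164,0.094],"twist":[19.6,0,0],"fingers":1}]'
python3 -m creep '[{"linear":[0,0,0],"twist":[0,0,0],"fingers":1},{"linear":[0,0,0],"twist":[0,0,0],"fingers":1},{"linear":[0,0,0],"twist":[0,0,0],"fingers":1}]'
python3 - <<'E'
from h import *
im,d=shot('scene','s2.png');im2,d2=shot('top','t2.png')
cv2.imwrite('pics/s2c.png',cv2.resize(im[180:360,140:360,::-1],None,fx=3,fy=3))
go(.5973,.195,.12,-94.55)
W=pts('scene',d); p,r=tool()
P=W.reshape(-1,3);print(np.isfinite(P).all(1).sum())
E
```

```text
time: 5.65
position: [0.6038, 0.1899, 0.1182]
tool_rot: [1.273, 1.164, -1.271]
ft_force: [0.6, -0.5, -2.1]
grip_width: 0.683
time: 5.9
position: [0.5958, 0.1961, 0.1189]
tool_rot: [1.265, 1.173, -1.267]
ft_force: [-0.3, 0.6, -1.4]
grip_width: 0.682
lin [-0.0004, 0.0014, 0.001] tw [0.16, 0.02, 0.03]
234074
```

View pics/s2c.png

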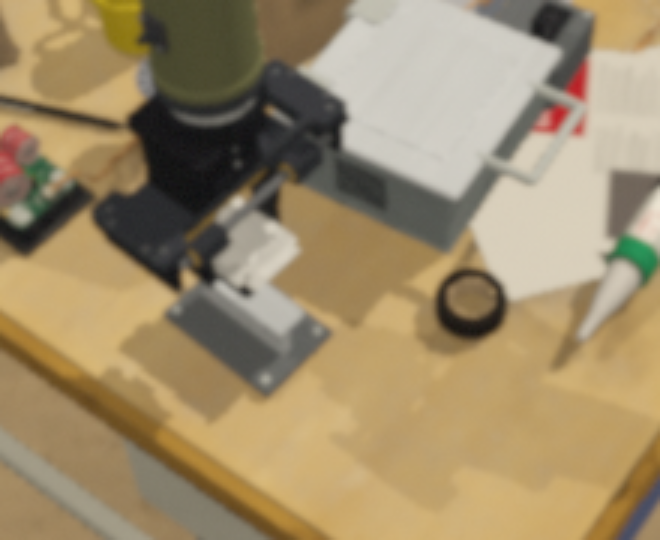

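View pics/t2.png

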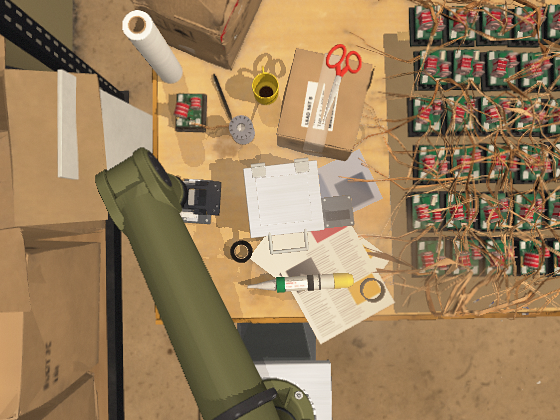

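The module is held above the rail at crop px (255,250), in line with it. Lowering.

```bash
python3 -m creep '[{"linear":[0.015,0.001,0.001],"twist":[0.2,0,0],"fingers":1},{"linear":[0.03,0.001,0.001],"twist":[0.2,0,0],"fingers":1},{"linear":[0.038,0.001,0.001],"twist":[0.2,0,0],"fingers":1},{"linear":[0.041,0.001,0.001],"twist":[0.2,0,0],"fingers":1},{"linear":[0.042,0.001,0.001],"twist":[0.2,0,0],"fingers":1},{"linear":[0.042,0.001,0.001],"twist":[0.2,0,0],"fingers":1},{"linear":[0.042,0.001,0.001],"twist":[0.2,0,0],"fingers":1}]'
python3 - <<'E'
from h import *
go(.5973,.195,.0745,-94.55)
E
```

```text
time: 6.58
position: [0.5988, 0.1943, 0.0784]
tool_rot: [1.27, 1.169, -1.268]
ft_force: [0.2, 0.3, -1.3]
grip_width: 0.684
lin [0.0039, -0.0016, -0.0005] tw [-0.16, -0.02, -0.07]
```

```bash
python3 -m creep '[{"linear":[0.002,-0.001,0],"twist":[-0.1,0,0],"fingers":1},{"linear":[0.003,-0.001,0],"twist":[-0.1,0,0],"fingers":1},{"linear":[0.004,-0.001,0],"twist":[-0.1,0,0],"fingers":1},{"linear":[0.004,-0.001,0],"twist":[-0.1,0,0],"fingers":1}]'
python3 - <<'E'
from h import *
go(.5973,.195,.0745,-94.55)
E
```

```text
time: 6.92
position: [0.5976, 0.1942, 0.0746]
tool_rot: [1.268, 1.169, -1.268]
ft_force: [-2.0, -1.1, 3.9]
grip_width: 0.68
lin [0.0001, -0.0003, -0.0008] tw [-0.07, 0.01, -0.03]
```

Contact: the vertical force changed from −1.3 to +3.9 N. Release and retreat.

```bash
python3 -m creep '[{"linear":[0,0,0],"twist":[0,0,0],"fingers":1},{"linear":[0,0,0],"twist":[0,0,0],"fingers":0.0},{"linear":[0,0,0],"twist":[0,0,0],"fingers":-1},{"linear":[0,0,0],"twist":[0,0,0],"fingers":-1},{"linear":[0,0,0],"twist":[0,0,0],"fingers":-1},{"linear":[-0.02,0,0],"twist":[0,0,0],"fingers":-1},{"linear":[-0.06,0,0],"twist":[0,0,0],"fingers":-1},{"linear":[-0.1,0,0],"twist":[0,0,0],"fingers":-1}]'
python3 - <<'E'
from h import *
go(.5,0,.2,-85);go(.463,-.051,.15,-85);go(.463,-.051,.15,5)
E
```

```text
time: 7.58
position: [0.5962, 0.1935, 0.1726]
tool_rot: [1.266, 1.172, -1.272]
ft_force: [0.9, -0.2, 0.4]
grip_width: 0.981
lin [-0.0268, -0.0804, 0.2006] tw [-9.62, 0.05, 0.24]
lin [0.0234, -0.1129, 0.2544] tw [-9.62, 0.05, 0.24]
lin [0.0234, -0.1129, 0.2544] tw [-99.62, -0.15, 0.23]
```

Run:
```python
from h import *
d=np.load('pics/top_d.npy')
im,d=shot('top','t3.png');W=pts('top',d)
cv2.imwrite('pics/t3c.png',cv2.resize(im[140:320,140:380,::-1],None,fx=3,fy=3))
c=np.array([.463,-.051]);u=np.array([np.cos(np.radians(5)),np.sin(np.radians(5))]);v=np.array([-u[1],u[0]])
a=(W[...,:2]-c)@u;b=(W[...,:2]-c)@v
m=(abs(a)<.02)&(abs(b)<.035)&(W[...,2]>.06)
print(m.sum(),a[m].min(),a[m].max(),a[m].mean(),np.polyfit(b[m],a[m],1),W[m][:,2].max())
m=(abs(a)<.02)&(abs(b)<.08)&(W[...,2]>.06);print(b[m].min(),b[m].max())
p=nets.place_of('top','module_center');print(p[:1])
# module on rail
m=(np.hypot(W[...,0]-.597,W[...,1]-.195)<.075)&(W[...,2]>.068)&(W[...,2]<.09)
print(m.sum(),cv2.minAreaRect((W[m][:,:2]*1000).astype(np.float32)),np.median(W[m][:,2]))
print(readout.get_state()['joint_positions'].round(2))
```

```text
112 -0.004698941913345974 0.0051013007161835495 0.00030875607035967944 [-0.00603265  0.00031125] 0.09088780520749196
-0.050788965147495084 0.048764427732221206
[{'centre': [0.5965, 0.1918, 0.0686], 'conf': 0.72}]
316 ((591.2703247070312, 193.04904174804688), (56.54386901855469, 76.03585052490234), 85.19751739501953) 0.07724904261124665
[ 0.11  0.36 -0.59  1.56  0.21  1.27 -2.16]
```

View pics/t3c.png

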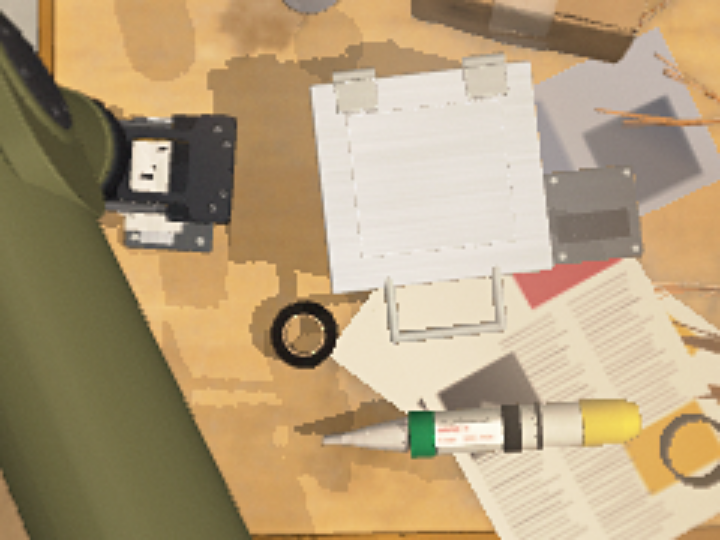

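Module on the rail: px (150,165) in the crop, largely hidden under the gripper. The bar fits at (0.463, −0.051) with yaw 5°. The fingers need to be half closed so that the inner one clears the cover edge.

```bash
python3 -m creep '[{"linear":[0,-0.012,0.03],"twist":[-7,0,0],"fingers":-1},{"linear":[0,-0.025,0.06],"twist":[-14,0,0],"fingers":-1},{"linear":[0,-0.04,0.09],"twist":[-21,0,0],"fingers":0.1},{"linear":[0,-0.055,0.12],"twist":[-28,0,0],"fingers":0.1},{"linear":[0,-0.07,0.15],"twist":[-35,0,0],"fingers":0.1},{"linear":[0,-0.085,0.18],"twist":[-42,0,0],"fingers":0.1},{"linear":[0,-0.1,0.215],"twist":[-49,0,0],"fingers":0.1},{"linear":[0,-0.113,0.25],"twist":[-56,0,0],"fingers":0.1}]'
python3 - <<'E'
from h import *
go(.463,-.051,.14,5)
im,d=shot('top','t4.png');W=pts('top',d)
m=(np.hypot(W[...,0]-.597,W[...,1]-.195)<.075)&(W[...,2]>.068)&(W[...,2]<.09)
print(m.sum(),cv2.minAreaRect((W[m][:,:2]*1000).astype(np.float32)),np.median(W[m][:,2]))
im,d=shot('scene','s4.png')
cv2.imwrite('pics/s4c.png',cv2.resize(im[180:360,140:360,::-1],None,fx=3,fy=3))
E
```

```text
time: 8.35
position: [0.469, -0.0365, 0.1732]
tool_rot: [0.573, 1.493, -0.574]
ft_force: [0.0, -0.7, 0.9]
grip_width: 0.631
lin [0.0333, -0.0148, 0.0052] tw [-47.04, 0.03, 0.03]
799 ((597.8046875, 194.28915405273438), (61.695556640625, 89.25245666503906), 84.65703582763672) 0.0773639734326288
```

View pics/s4c.png

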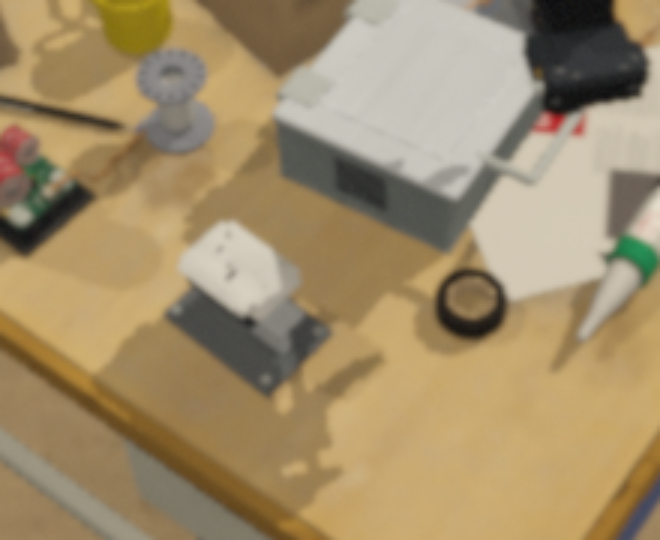

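View pics/t4.png

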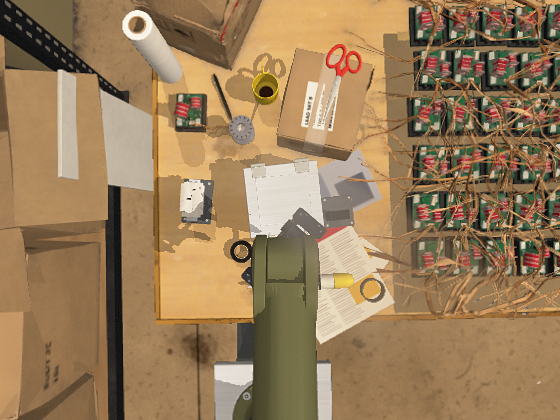

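The module lies flat on the rail (crop px (240,265)), centred within about 1 mm and 1°. Now the bar.

```bash
python3 -m creep '[{"linear":[0.01,-0.015,0.005],"twist":[-7,0,0],"fingers":0.1},{"linear":[0.01,-0.015,0.005],"twist":[-14,0,0],"fingers":0.1},{"linear":[0.01,-0.015,0.005],"twist":[-21,0,0],"fingers":0.1},{"linear":[0.01,-0.015,0.005],"twist":[-28,0,0],"fingers":0.1},{"linear":[0.01,-0.015,0.005],"twist":[-35,0,0],"fingers":0.1},{"linear":[0.01,-0.015,0.005],"twist":[-42,0,0],"fingers":0.1},{"linear":[0.02,-0.015,0.005],"twist":[-47,0,0],"fingers":0.1},{"linear":[0.03,-0.015,0.005],"twist":[-47,0,0],"fingers":0.1}]'
python3 -m creep '[{"linear":[0,0,0],"twist":[0,0,0],"fingers":0.1},{"linear":[0,0,0],"twist":[0,0,0],"fingers":0.1},{"linear":[0,0,0],"twist":[0,0,0],"fingers":0.1}]'
python3 - <<'E'
from h import *
go(.463,-.051,.077,5)
E
```

```text
time: 9.12
position: [0.4645, -0.0494, 0.1434]
tool_rot: [-0.066, 1.568, 0.065]
ft_force: [0.3, -0.2, -1.1]
grip_width: 0.448
time: 9.37
position: [0.4638, -0.0497, 0.1435]
tool_rot: [-0.063, 1.57, 0.062]
ft_force: [-0.7, -0.1, 0.4]
grip_width: 0.451
lin [0.0665, -0.0013, -0.0009] tw [-0.45, -0.02, 0.01]
```

```bash
python3 -m creep '[{"linear":[0.02,-0.001,-0.001],"twist":[-0.4,0,0],"fingers":0.1},{"linear":[0.04,-0.001,-0.001],"twist":[-0.4,0,0],"fingers":0.1},{"linear":[0.058,-0.001,-0.001],"twist":[-0.4,0,0],"fingers":0.1},{"linear":[0.066,-0.001,-0.001],"twist":[-0.4,0,0],"fingers":0.1},{"linear":[0.066,-0.001,-0.001],"twist":[-0.4,0,0],"fingers":0.1},{"linear":[0.066,-0.001,-0.001],"twist":[-0.4,0,0],"fingers":0.1}]'
python3 - <<'E'
from h import *
go(.463,-.051,.077,5)
im,d=shot('scene','s5.png')
cv2.imwrite('pics/s5c.png',cv2.resize(im[150:300,220:420,::-1],None,fx=4,fy=4))
E
```

```text
time: 9.87
position: [0.4631, -0.0509, 0.078]
tool_rot: [-0.069, 1.57, 0.069]
ft_force: [0.6, 0.6, 1.3]
grip_width: 0.451
lin [0.001, -0.0001, -0.0001] tw [0.01, 0.0, 0.01]
```

View pics/s5c.png

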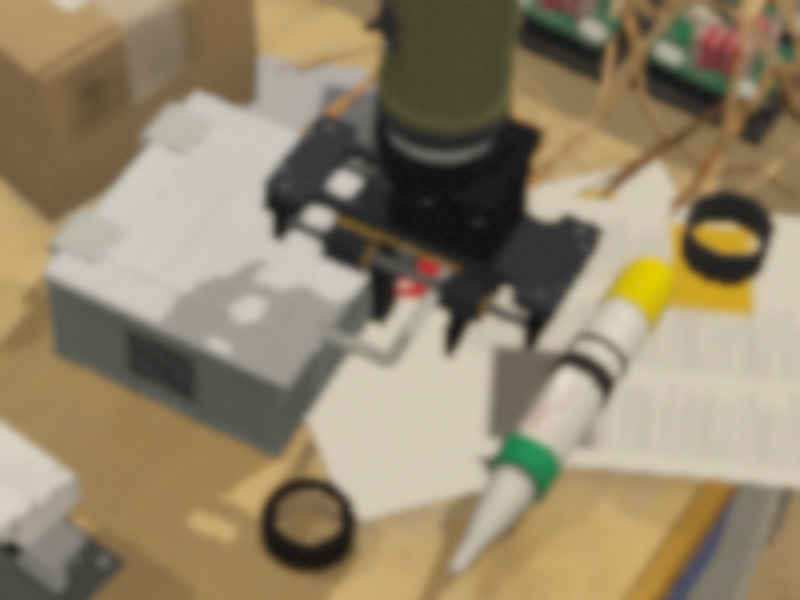

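The bar (crop px (415,310)) runs between the fingers at (385,290) and (455,320). Close on it.

```bash
python3 -m creep '[{"linear":[0,0,0],"twist":[0,0,0],"fingers":1},{"linear":[0,0,0],"twist":[0,0,0],"fingers":1},{"linear":[0,0,0],"twist":[0,0,0],"fingers":1},{"linear":[0,0,0],"twist":[0,0,0],"fingers":1},{"linear":[0,0,0],"twist":[0,0,0],"fingers":1},{"linear":[0,0,0],"twist":[0,0,0],"fingers":1}]' 30
```

```text
time: 10.42
position: [0.4623, -0.0511, 0.0777]
tool_rot: [-0.07, 1.571, 0.069]
ft_force: [-0.8, -0.0, 3.5]
grip_width: 0.101
```

Gripped. Tug up gently.

```bash
python3 -m creep '[{"linear":[-0.003,0,0],"twist":[0,0,0],"fingers":1},{"linear":[-0.006,0,0],"twist":[0,0,0],"fingers":1},{"linear":[-0.006,0,0],"twist":[0,0,0],"fingers":1}]'
python3 -m creep '[{"linear":[-0.003,0,0],"twist":[0,0,0],"fingers":1},{"linear":[-0.005,0,0],"twist":[0,0,0],"fingers":1},{"linear":[-0.005,0,0],"twist":[0,0,0],"fingers":1}]'
```

```text
time: 10.67
position: [0.4624, -0.0511, 0.0837]
tool_rot: [-0.069, 1.571, 0.069]
ft_force: [-0.1, 0.3, -1.5]
grip_width: 0.104
time: 10.92
position: [0.4626, -0.0511, 0.0888]
tool_rot: [-0.069, 1.57, 0.069]
ft_force: [0.3, -0.7, -2.3]
grip_width: 0.098
```

```bash
python3 -m creep '[{"linear":[-0.003,0,0],"twist":[0,0,0],"fingers":1},{"linear":[-0.003,0,0],"twist":[0,0,0],"fingers":1},{"linear":[-0.003,0,0],"twist":[0,0,0],"fingers":1}]'
```

```text
time: 11.17
position: [0.4628, -0.051, 0.0916]
tool_rot: [-0.069, 1.57, 0.069]
ft_force: [0.0, 0.3, -3.8]
grip_width: 0.097
```

```bash
python3 -m creep '[{"linear":[-0.003,0,0],"twist":[0,0,0],"fingers":1},{"linear":[-0.003,0,0],"twist":[0,0,0],"fingers":1},{"linear":[-0.003,0,0],"twist":[0,0,0],"fingers":1}]'
python3 -m creep '[{"linear":[-0.003,0,0],"twist":[0,0,0],"fingers":1},{"linear":[-0.003,0,0],"twist":[0,0,0],"fingers":1},{"linear":[-0.003,0,0],"twist":[0,0,0],"fingers":1}]'
python3 - <<'E'
from h import *
im,d=shot('scene','s6.png')
cv2.imwrite('pics/s6c.png',cv2.resize(im[150:300,220:420,::-1],None,fx=4,fy=4))
for c in ['scene','top']:
  if c=='top': shot('top','t6.png')
  print([ (q['centre'],q['conf']) for q in nets.place_of(c,'cover_bar')[:2]])
W=pts('scene',d)
# points on bar ends / cover front edge
c=np.array([.463,-.051]);u=np.array([np.cos(np.radians(5)),np.sin(np.radians(5))]);v=np.array([-u[1],u[0]])
for nm,a0 in (('scene',0),('top',0)):
  W=pts(nm,np.load('pics/%s_d.npy'%nm))
  a=(W[...,:2]-c)@u;b=(W[...,:2]-c)@v
  for lo,hi in ((.06,.08),(.1,.12),(.14,.16),(.18,.2)):
    m=(a>lo)&(a<hi)&(b>.03)&(b<.08)&(W[...,2]>.06)&(W[...,2]<.16);print(nm,lo,m.sum(),np.nanmedian(W[m][:,2]))
E
```

```text
time: 11.42
position: [0.463, -0.051, 0.0948]
tool_rot: [-0.069, 1.569, 0.069]
ft_force: [1.7, -0.7, -2.5]
grip_width: 0.102
time: 11.67
position: [0.4632, -0.051, 0.0979]
tool_rot: [-0.07, 1.569, 0.069]
ft_force: [2.1, -0.7, -3.0]
grip_width: 0.106
[([0.4656, -0.0535, 0.1018], 0.93)]
[([0.4602, 0.0741, 0.0008], 0.62)]
scene 0.06 132 0.10225310712423036
scene 0.1 121 0.09916400466453135
scene 0.14 121 0.09512170033528544
scene 0.18 114 0.09197974210174265
top 0.06 139 0.10107052602276845
top 0.1 161 0.09785639597195672
top 0.14 159 0.09462381141857135
top 0.18 159 0.09100545928627257
```

View pics/s6c.png

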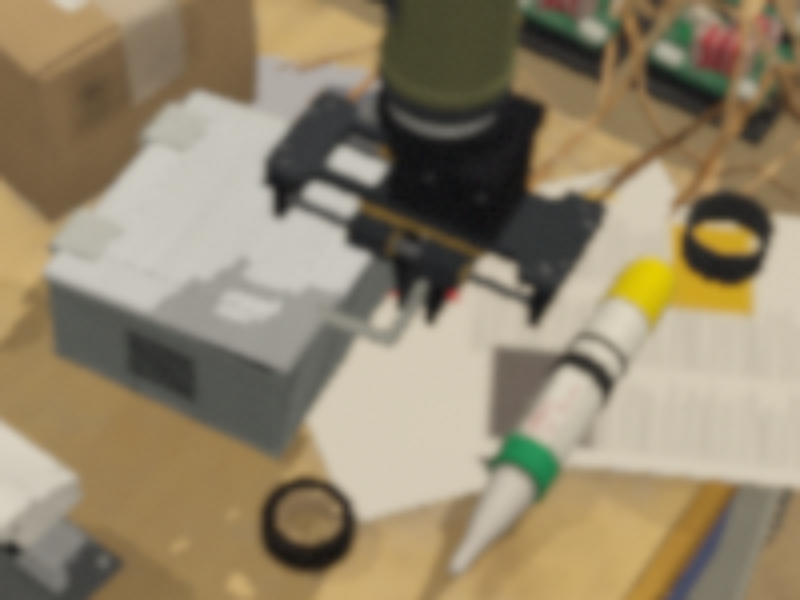

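The tug passed the hook limit: the bar rose about 20 mm (0.09 rad) with only about 3 N, and the cover's depth slope agrees (0.084 rad). So the cover is free and the catch stays untouched. I'll open it along the arc.

```bash
python3 -m creep '[{"linear":[-0.01,0,0.002],"twist":[0,0,0],"fingers":1},{"linear":[-0.02,0,0.004],"twist":[0,0,0],"fingers":1},{"linear":[-0.037,0,0.0075],"twist":[0,0,0],"fingers":1},{"linear":[-0.055,0,0.013],"twist":[0,0,0],"fingers":1},{"linear":[-0.073,0,0.0205],"twist":[0,0,0],"fingers":1},{"linear":[-0.09,0,0.0295],"twist":[0,0,0],"fingers":1},{"linear":[-0.09,0,0.0295],"twist":[0,0,0],"fingers":1},{"linear":[-0.09,0,0.0295],"twist":[0,0,0],"fingers":1}]'
python3 - <<'E'
from h import *
def t(th): 
    th=np.radians(th);u=np.array([np.cos(np.radians(5)),np.sin(np.radians(5))]);a=.22*(1-np.cos(th))
    go(.463+a*u[0],-.051+a*u[1],.078+.22*np.sin(th),5)
for q in (30,35,40,45,50,55,60): t(q)
E
```

```text
time: 12.53
position: [0.4912, -0.0486, 0.1885]
tool_rot: [-0.07, 1.572, 0.068]
ft_force: [-5.1, -1.5, -0.3]
grip_width: 0.104
lin [0.0005, 0.0, 0.0012] tw [0.04, -0.15, 0.05]
lin [-0.0157, 0.0, 0.0114] tw [0.04, -0.15, 0.05]
lin [-0.031, -0.0, 0.0231] tw [0.04, -0.15, 0.05]
lin [-0.0452, -0.0, 0.036] tw [0.04, -0.15, 0.05]
lin [-0.0582, -0.0, 0.0501] tw [0.04, -0.15, 0.05]
lin [-0.0699, -0.0001, 0.0653] tw [0.04, -0.15, 0.05]
lin [-0.0802, -0.0001, 0.0815] tw [0.04, -0.15, 0.05]
```

```bash
python3 -m creep '[{"linear":[-0.016,0,0.010],"twist":[0,0,0],"fingers":1},{"linear":[-0.031,0,0.022],"twist":[0,0,0],"fingers":1},{"linear":[-0.045,0,0.035],"twist":[0,0,0],"fingers":1},{"linear":[-0.058,0,0.049],"twist":[0,0,0],"fingers":1},{"linear":[-0.07,0,0.064],"twist":[0,0,0],"fingers":1},{"linear":[-0.08,0,0.080],"twist":[0,0,0],"fingers":1},{"linear":[-0.08,0,0.080],"twist":[0,0,0],"fingers":1},{"linear":[-0.08,0,0.080],"twist":[0,0,0],"fingers":1}]'
python3 -m creep '[{"linear":[0,0,0],"twist":[0,0,0],"fingers":1},{"linear":[0,0,0],"twist":[0,0,0],"fingers":1},{"linear":[0,0,0],"twist":[0,0,0],"fingers":1}]'
python3 - <<'E'
from h import *
im,d=shot('scene','s7.png')
cv2.imwrite('pics/s7c.png',cv2.resize(im[130:330,170:430,::-1],None,fx=3,fy=3))
im,d=shot('top','t7.png');W=pts('top',d)
m=(np.hypot(W[...,0]-.597,W[...,1]-.195)<.075)&(W[...,2]>.068)&(W[...,2]<.09)
print(m.sum(),cv2.minAreaRect((W[m][:,:2]*1000).astype(np.float32)),np.median(W[m][:,2]))
c=np.array([.463,-.051]);u=np.array([np.cos(np.radians(5)),np.sin(np.radians(5))]);v=np.array([-u[1],u[0]])
for cam in('scene','top'):
  W=pts(cam,np.load('pics/%s_d.npy'%cam));a=(W[...,:2]-c)@u;b=(W[...,:2]-c)@v
  for lo in np.arange(.14,.22,.01):
    m=(a>lo)&(a<lo+.01)&(b>.06)&(b<.085)&(W[...,2]>.06)&(W[...,2]<.26)
    if m.sum(): print(cam,lo,m.sum(),np.nanmedian(W[m][:,2]),W[m][:,2].max())
for l in ['driver','roll_tape','pot','spool']:
    print(l,[(np.round(q['centre'],3).tolist(),round(q['conf'],2)) for q in nets.place_of('scene',l)[:1]])
E
```

```text
time: 13.2
position: [0.5712, -0.0414, 0.2703]
tool_rot: [-0.07, 1.571, 0.068]
ft_force: [-9.6, -0.7, 13.9]
grip_width: 0.098
time: 13.45
position: [0.5703, -0.0415, 0.2698]
tool_rot: [-0.07, 1.572, 0.068]
ft_force: [-7.6, -1.2, 13.7]
grip_width: 0.103
802 ((597.8031616210938, 194.33547973632812), (61.71623611450195, 89.23299407958984), 85.70894622802734) 0.07714517563370482
scene 0.14 3 0.21441364612699465 0.22361390107192258
scene 0.15000000000000002 5 0.1957762666764543 0.2044571117797308
scene 0.16000000000000003 4 0.18003110556751978 0.18677257916790457
scene 0.17000000000000004 6 0.16303681712152496 0.17202759217682806
scene 0.18000000000000005 6 0.14554723465249148 0.15283185686091783
scene 0.19000000000000006 6 0.1348885837849847 0.14066643855397543
scene 0.20000000000000007 7 0.11149662064695998 0.11937184897986175
scene 0.21000000000000008 34 0.07421198925907735 0.10302600659113548
top 0.14 8 0.21939282647208747 0.22518425030339584
top 0.15000000000000002 8 0.20071050585169786 0.20779564939129747
top 0.16000000000000003 6 0.18396231681288178 0.19159313923765697
top 0.17000000000000004 8 0.16579641758010344 0.17596449085483468
top 0.18000000000000005 3 0.15362785019137903 0.15533784391280736
top 0.19000000000000006 3 0.1331421331969258 0.1392697505000916
top 0.20000000000000007 4 0.11431607253027176 0.12146279740151
top 0.21000000000000008 3 0.09622725352057437 0.10241381531887406
driver [([0.368, -0.079, 0.0], 0.71)]
roll_tape [([0.349, -0.273, 0.001], 0.74)]
pot [([0.349, -0.272, 0.001], 0.65)]
spool [([0.785, 0.066, 0.003], 0.66)]
```

View pics/s7c.png

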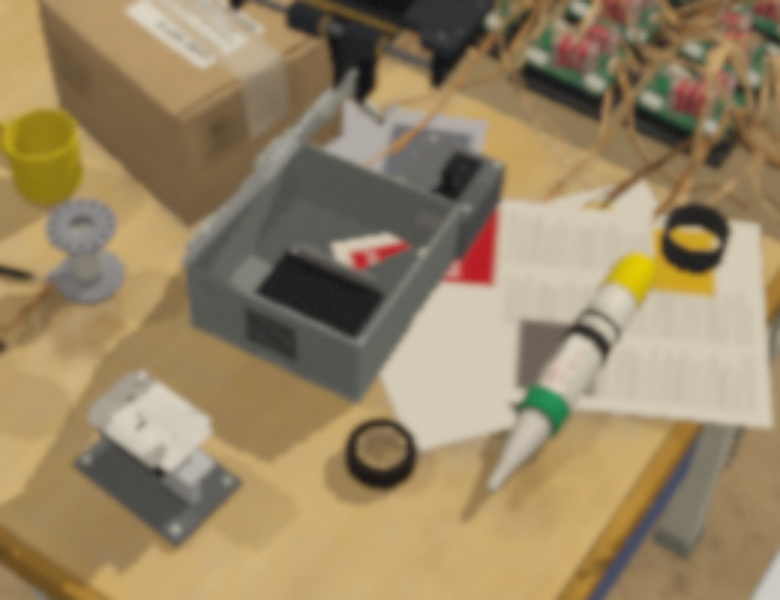

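The cover is open to about 60° (depth slope 1.75), the box is open at crop px (330,260), and the bar is still held. There's a radial preload of about 16 N because my arc was slightly short. I'll ease it out.

```bash
python3 -m creep '[{"linear":[-0.001,0,-0.001],"twist":[0,0,0],"fingers":1},{"linear":[-0.002,0,-0.001],"twist":[0,0,0],"fingers":1},{"linear":[-0.002,0,-0.001],"twist":[0,0,0],"fingers":1},{"linear":[-0.002,0,-0.001],"twist":[0,0,0],"fingers":1}]'
python3 - <<'E'
from h import *
im,d=shot('top','t8.png');W=pts('top',d)
p=nets.place_of('top','roll_tape');print([(np.round(q['centre'],3),q['conf']) for q in p])
E
```

```text
time: 14.08
position: [0.5703, -0.0415, 0.2699]
tool_rot: [-0.07, 1.571, 0.068]
ft_force: [-5.5, -0.0, 5.3]
grip_width: 0.101
[(array([0.462, 0.073, 0.002]), 0.61)]
```

View pics/t8.png

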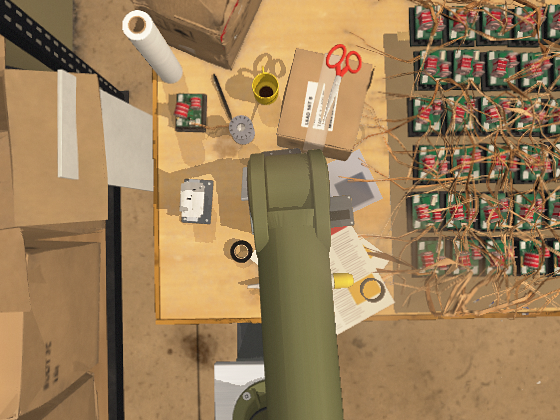

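The arm holds the cover open. The module sits on the rail at px (196,200), and the tape (241,251) and spool (241,129) have not moved. Handing in.

```bash
python3 -c "
from bench import job
print(job.close_job())"
```

```text
the job is handed in; nothing more can be done
None
```

The module is on the rail and the cover is open to about 60°, still held by its bar. I handed the job in at about 14 s.

- **Module:** I laid it on the rail and let go. The depth fit from the top camera put it within about 1 mm and 1° of the rail's centre and line. It had not moved when I checked again with the cover open.
- **Tug test:** With the catch untouched, the bar rose about 20 mm (0.09 rad) at only about 3 N. That is well past the 9 mm at which the hook would have held it, so the cover was free and I left the catch alone.
- **Cover:** Depth from both cameras gives an opening of about 60°. At that point the force on the tool was about 16 N because my arc was slightly short. Easing the tool outward brought it down to about 8 N.
- **Other things on the bench:** The driver, pot and spool were found within about 5 mm of where they started. For the tape, one network reading in the scene view gave the pot's position. The pictures and a second reading from the top camera show it where it was.

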